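Make up the shaft kit and the connector kit

ROBOT

A 6-joint arm with a two-finger parallel gripper is mounted at the origin on a cart in front of the work surface, level with it; the furniture and walls round the work are solid. World frame = base frame: x ahead of the robot, y to its left, z up, the work surface at z = 0. Lengths are in m, angles in rad, forces in N, time in s.
With the tool pointing down it reaches from about 0.375 to 0.975 m from the base axis. Payload 3.8 kg.
Tool frame: the origin (TCP) lies on the mounting face of the last link; the fingertips stand 173 mm ahead of it and the grasp point (between the pads) lies 155 mm ahead of it; z points along the fingers, y is the direction in which the jaws open and shut (so a half turn about z gives the same grasp; the last joint's range is limited). The gripper opens to 85 mm and grips with 20 to 120 N. Pads are 22 mm wide; open, the fingers measure 114 mm over their backs; the gripper's body (76 mm by 85 mm) begins 54 mm behind the grasp point. The pads swing forward as they close: fully open they stand 13 mm farther back than shut.
Start: joints at [1.107, 0.264, 1.604, -0, 1.274, -0.037], TCP at [0.279, 0.614, 0.405] pointing down, gripper open.
Joint ranges: [-2.63, 2.63], [-0.94, 2.18], [0.31, 2.57], [-1.31, 4.45], [0, 2.66], [-2.55, 2.55]. Speed limits (rad/s): [2.57, 2.57, 3.14, 3.14, 3.14, 3.14].

INTERFACE

Orientations are given as a rotation vector (axis times angle).
In Python, from workcell import bot gives the robot as it stands.
- The arm moves only by the shell command python3 -m jog 'ROWS' [FORCE]. ROWS is JSON, a list that holds one entry, the list of rows, each a list of 7 numbers: the closure, from 0 (fully open) to 1 (shut), then the shift along the tool's x, y, z in cm, then the turn, a rotation vector about the tool's x, y, z in rad. A call has 1 to 12 rows; each row is the pose to reach, as a shift and turn from the pose commanded when the call began, along the tool's axes at that moment; what a row does not reach only later rows make up. A row lasts 1/8 s, in which the tool goes at most 62.5 mm and 10.7 degrees, less where a joint would pass 70% of its speed; a pose out of reach is approached as far as the arm can. A call with a gripper value outside its range is refused whole. The fingers move at their own pace and stop on an object; FORCE is the grip in N (left out, the last holds). Time passes only in rows, so rows that repeat a pose let the fingers close. It gives the time, the measured TCP pose, the force and the opening at its end, in the units of the state.
- bot.read_state(): the state, without advancing time (a new reading comes with each control period).
- bot.read_camera(name): name is "scene" or "top" or "wrist"; returns the picture (480x640x3 uint8, red, green, blue); there is no depth.
- bot.camera_model(name): a dict with "intrinsics" (3x3 intrinsics, pixels), "k1" (the pictures are not rectified: a ray, as slopes to the right and down, at radius r is drawn at 1 + k1 r^2 times it, then the intrinsics apply), "rvec" (rotation vector, rad) and "tvec" (3), from world to camera coordinates, as OpenCV has them. Camera axes: x right, y down, z forward; pixel columns grow to the right and rows downward; lengths in m; the calibration is good to about 2 mm. A picture is of the moment at which its call begins: read the wrist's pose just before it. camera_model takes no time and is no camera call; for the wrist camera it gives the pose at the moment of the call.
- bot.finish_job(): hands the job in, once; it reports no verdict.
The state is a dict: "time": time; "q": joint angles; "joint_vel": joint speeds; "joint_torque": joint torques, N m; "tool_pos": TCP position; "tcp_rot": TCP orientation; "wrist_force": force on the tool from outside, world axes, zero at the start; "torque": the same for the moment, N m; "width": opening from 0.0 (shut) to 1.0 (fully open).
Only numpy, scipy, OpenCV 4.12 (cv2) and the standard library are available. Lean on these libraries where they do the work, as an engineer would, in place of code of your own. Each camera call takes 0.05 s, during which the arm holds its last target.

TASK

Make up two inspection kits on the grey kit trays: the V block, the thick pin gauge and the black stand loupe go into the tray with three pockets, the clear sample box and the round connector load into the tray with two. Set each thing, upright as it stands now, fully down inside the pocket cut for it (V block in the big square pocket, loupe in the smaller square one, pin in the narrow one; box in the oblong pocket, load in the square one). The thin pin gauge is not wanted: leave it where it is.

Things in the scene. Friction and masses are not known exactly. Their poses are not given: they have to be found in the camera images.
- tray3: Grey plate 133 x 151 x 8 mm (x, y, z), fixed to the worktop, origin at the centre of its underside. Three pockets with dark floors, 5 mm deep, floor 3 mm above the underside. Pocket centres (x, y from the origin, tray's axes): narrow pocket for the thick pin at (-38.5, 0), 44 in x by 94 in y; big square pocket for the V block at (24.5, 33.5), 72 x 72; smaller square pocket for the loupe at (24.5, -38.5), 62 x 62 mm. It changes places with the other tray from start to start.
- tray2: Grey plate 82 x 165 x 8 mm (x, y, z), fixed to the worktop, origin at the centre of its underside. Two pockets with dark floors, 5 mm deep, floor 3 mm above the underside. Pocket centres (tray's axes): oblong pocket for the clear box at (0, 33.5), 70 in x by 86 in y; square pocket for the round load at (0, -45.5), 62 x 62 mm.
- thick_pin_mid (a point): This point is its centre, half-way up; z axis up. Plain steel pin gauge, 14 mm thick, 70 mm long, lying along its own y axis; does not roll. Grip across x (14 mm).
- v_block_mid (a point): This point is its centre, half-way up; z axis up. Steel V block, 45 (x) x 50 (y) x 40 mm high, 0.5 kg, its groove upward and running along x. Grip across y (50 mm).
- stand_loupe_mid (a point): This point is its centre, half-way up; z axis up. Black round stand loupe, 38 mm in diameter, 43 mm high, upright.
- clear_box_mid (a point): This point is its centre, half-way up; z axis up. Clear plastic sample box, shut (the lid does not open), with a small brass part in it, 44 (x) x 60 (y) x 21 mm high. Grip across x (44 mm). A second such box stands far off at the left end of the worktop, out of reach; it is not meant.
- round_load_mid (a point): This point is its centre, half-way up; z axis up. Round white-metal connector load, 34 mm in diameter, 32 mm high, standing on its flat end, threaded mouth up.
- thin_pin_mid (a point): This point is its centre, half-way up; z axis up. Thin pin gauge, 8 mm thick, 60 mm long along its own y axis, lying loose among the other things; not part of a kit, not to be moved.
Not all that is in view belongs to the job. What is shaped like the part that bears stand_loupe_mid but orange is not meant. What is shaped like the part that bears clear_box_mid but brown is not meant.

How it is judged:
At the end, for the whole second after the job is handed in: Each thing lies on the floor of its own pocket (height within 2.5 mm; centre within 13 to 16 mm of the pocket centre along either tray axis, all the room the pocket leaves); V block, loupe, box and load upright within 0.08 rad; all at rest; thin pin gauge moved less than 30 mm (x of thick_pin_mid in the frame of tray3 between -0.0545 and -0.0225 m and y of thick_pin_mid in the frame of tray3 between -0.013 and 0.013 m and z of thick_pin_mid in the frame of tray3 between 0.0075 and 0.0125 m and linear speed of each of thick_pin, v_block, stand_loupe, clear_box, round_load below 0.02 m/s and x of v_block_mid in the frame of tray3 between 0.01 and 0.039 m and y of v_block_mid in the frame of tray3 between 0.019 and 0.048 m and z of v_block_mid in the frame of tray3 between 0.0205 and 0.0255 m and angle between each of v_block_mid, stand_loupe_mid, clear_box_mid, round_load_mid's own z axis and vertical below 0.08 rad and x of stand_loupe_mid in the frame of tray3 between 0.011 and 0.038 m and y of stand_loupe_mid in the frame of tray3 between -0.052 and -0.025 m and z of stand_loupe_mid in the frame of tray3 between 0.022 and 0.027 m and x of clear_box_mid in the frame of tray2 between -0.0145 and 0.0145 m and y of clear_box_mid in the frame of tray2 between 0.019 and 0.048 m and z of clear_box_mid in the frame of tray2 between 0.011 and 0.016 m and x of round_load_mid in the frame of tray2 between -0.015 and 0.015 m and y of round_load_mid in the frame of tray2 between -0.0605 and -0.0305 m and z of round_load_mid in the frame of tray2 between 0.0165 and 0.0215 m and distance of thin_pin_mid from where it was at the start of the episode below 0.03 m); the robot touches nothing.
It also fails if it takes over 109 s, if anything falls off the work surface, if the arm or the gripper's body presses on something with over 40 N, if the wrist force passes 120 N, or if a joint passes its speed limit or range.

## Working session

There is one attempt and no reset: what is moved stays moved. The work goes in short steps, Python scripts to look and compute and a shell command to move; the robot and the scene stay as the last step left them, time stands still between calls to the robot, and variables do not carry over. Pictures are saved under pics/ and viewed, and the job is handed in when it is done.

```bash
mkdir -p pics; ls; python3 - <<'E'
from workcell import bot
import cv2,numpy as np
s=bot.read_state();print({k:np.round(v,3) for k,v in s.items()})
for n in("scene","top","wrist"):
    m=bot.camera_model(n);print(n,{k:np.round(v,4).tolist() for k,v in m.items()})
    cv2.imwrite(f"pics/a_{n}.png",bot.read_camera(n)[:,:,::-1])
E
```

```text
pics
{'time': np.float64(0.0), 'q': array([ 1.107,  0.265,  1.605,  0.   ,  1.274, -0.037]), 'joint_vel': array([-0.001, -0.001,  0.003, -0.001,  0.001,  0.001]), 'joint_torque': array([-1.0000e-03, -5.1510e+01, -3.6731e+01, -0.0000e+00,  1.3000e-02,
       -0.0000e+00]), 'tool_pos': array([0.279, 0.614, 0.403]), 'tcp_rot': array([-6.65e-01, -3.07e+00,  3.00e-03]), 'wrist_force': array([ 0.399,  0.256, -0.992]), 'torque': array([ 0.001, -0.027, -0.023]), 'width': np.float64(1.0)}
scene {'intrinsics': [[471.3825, 0.0, 325.1201], [0.0, 471.3825, 242.7755], [0.0, 0.0, 1.0]], 'k1': -0.0524, 'rvec': [2.1248, -0.9958, 0.4454], 'tvec': [-0.0113, 0.4307, 0.4339]}
top {'intrinsics': [[506.0127, 0.0, 321.0053], [0.0, 506.0127, 243.5737], [0.0, 0.0, 1.0]], 'k1': -0.0009, 'rvec': [2.1114, -2.1576, 0.1824], 'tvec': [0.3545, 0.4771, 0.8102]}
wrist {'intrinsics': [[338.7319, 0.0, 320.0884], [0.0, 338.7319, 240.9597], [0.0, 0.0, 1.0]], 'k1': -0.015, 'rvec': [-2.4326, -1.5674, -0.2217], 'tvec': [-0.6733, -0.0379, 0.3788]}
```

View pics/a_scene.png

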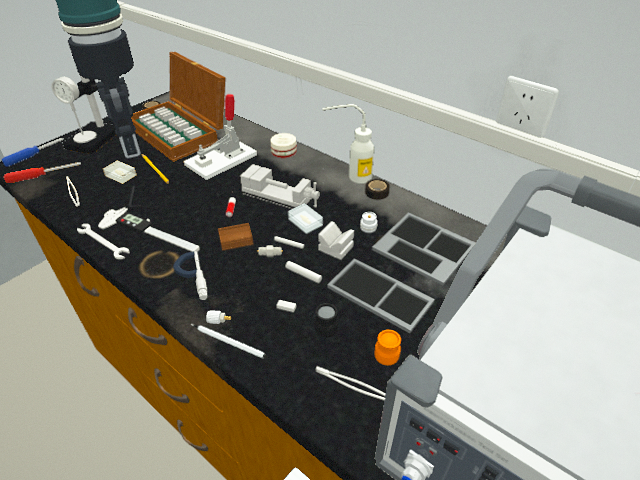

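View pics/a_top.png

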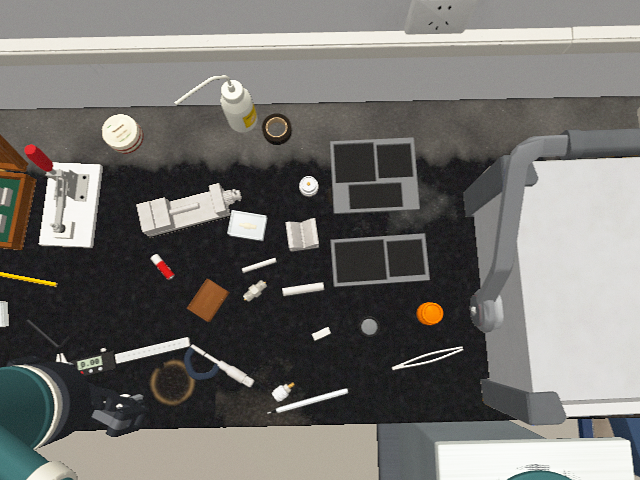

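View pics/a_wrist.png

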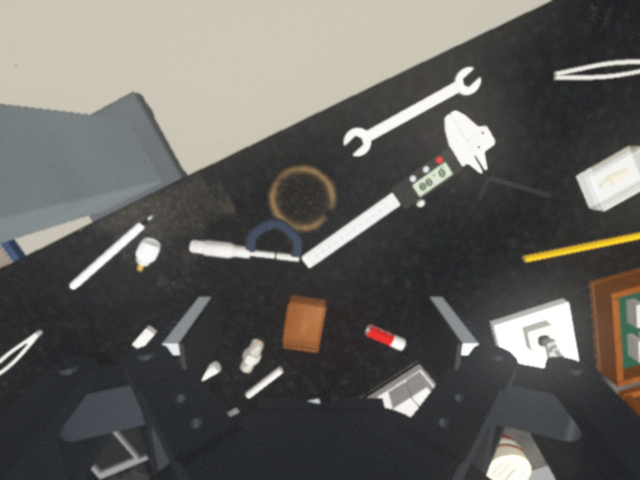

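```bash
cat > h.py <<'E'
import cv2,numpy as np
from workcell import bot
def ray(n,px,m=None):
    m=m or bot.camera_model(n);K=np.array(m["intrinsics"],float)
    d=np.array([m["k1"],0,0,0,0.])
    p=cv2.undistortPoints(np.array(px,float).reshape(-1,1,2),K,d).reshape(-1,2)
    R=cv2.Rodrigues(np.array(m["rvec"],float))[0];t=np.array(m["tvec"],float)
    return -R.T@t,np.c_[p,np.ones(len(p))]@R
def onplane(n,px,z,m=None):
    c,d=ray(n,px,m); return c+d*((z-c[2])/d[:,2])[:,None]
def proj(n,X,m=None):
    m=m or bot.camera_model(n);K=np.array(m["intrinsics"],float)
    return cv2.projectPoints(np.array(X,float).reshape(-1,1,3),np.array(m["rvec"],float),np.array(m["tvec"],float),K,np.array([m["k1"],0,0,0,0.]))[0].reshape(-1,2)
E
python3 - <<'E'
import cv2
a=cv2.imread('pics/a_top.png');cv2.imwrite('pics/b_top.png',cv2.resize(a[125:350,200:460],None,fx=3,fy=2.66*1,interpolation=cv2.INTER_CUBIC) if 0 else cv2.resize(a[130:350,200:460],None,fx=2.7,fy=2.7,interpolation=cv2.INTER_CUBIC))
b=cv2.imread('pics/a_scene.png');cv2.imwrite('pics/b_scene.png',cv2.resize(b[170:360,220:490],None,fx=2.9,fy=2.9,interpolation=cv2.INTER_CUBIC))
E
```

```text
(no output)
```

View pics/b_top.png

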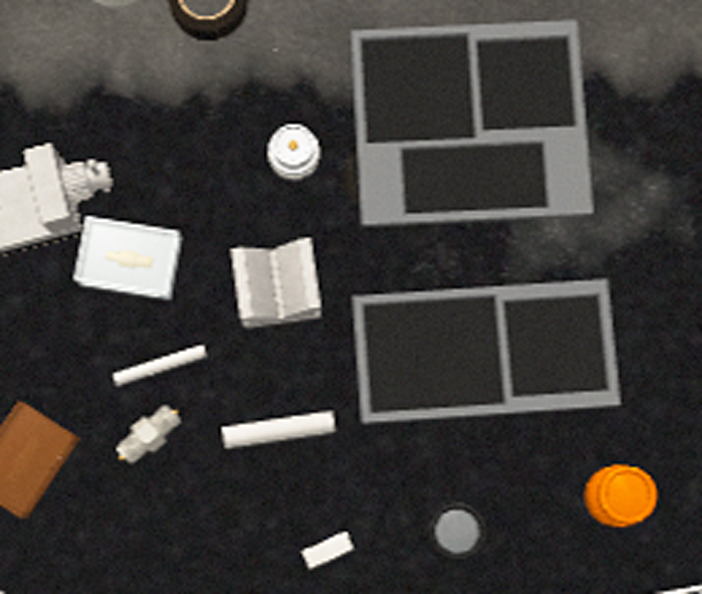

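View pics/b_scene.png

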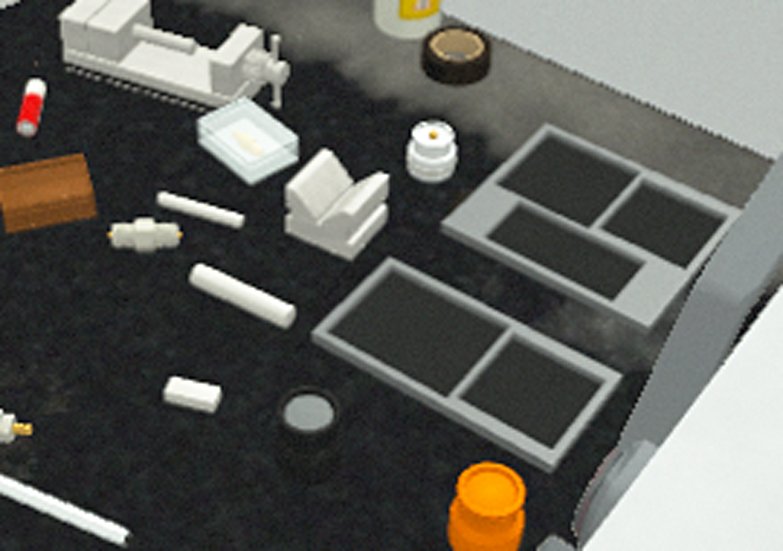

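```bash
cat > m1.py <<'E'
from h import *
a=cv2.imread('pics/a_top.png')
hsv=cv2.cvtColor(a,cv2.COLOR_BGR2HSV);g=a.min(2)
def comp(mask,seed,name,z):
    n,l,s,c=cv2.connectedComponentsWithStats(mask.astype(np.uint8))
    y,x=np.indices(mask.shape); i=np.argmin(np.where(l>0,(x-seed[0])**2+(y-seed[1])**2,1e9)); k=l.flat[i]
    pts=np.argwhere(l==k)[:,::-1].astype(float)
    W=onplane('top',pts,z)[:,:2]*1000
    r=cv2.minAreaRect(W.astype(np.float32)); 
    print(name,'px',c[k].round(1),'n',s[k,4],'rect',np.round(r[0],1),np.round(r[1],1),round(r[2],1),'centroid',W.mean(0).round(1))
    bx=cv2.boxPoints(r);return W
m=g>110
comp(m,(303,289),'thick',.010)
comp(m,(259,265),'thin',.006)
comp(m,(248,225),'box',.018)
comp(m,(302,234),'vblock',.04)
comp(m,(309,186),'load',.032)
gm=(g>70)
comp(gm,(370,326),'loupe glass',.043)
t=(g>90)&(g<200)
comp(gm,(335,175),'tray3',.008)
comp(gm,(335,259),'tray2',.008)
c,_=ray('top',[[320,240]]);print(c)
E
python3 m1.py
```

```text
thick px [302.7 288.5] n 324 rect [412.3 377. ] [13.3 71. ] 7.3 centroid [412.3 377.1]
thin px [258.6 264.7] n 166 rect [455.8 452.9] [ 8.3 60.6] 17.4 centroid [455.6 453.1]
box px [200.6 213.4] n 3751 rect [553.1 551.8] [229.   98.4] 86.2 centroid [546.4 552.7]
vblock px [301.9 234.4] n 853 rect [501.6 376. ] [50.9 51. ] 6.9 centroid [501.2 376. ]
load px [308.3 185.7] n 302 rect [588.5 363.5] [32.9 34. ] 88.8 centroid [588.1 363.9]
loupe glass px [368.8 326.3] n 213 rect [345.5 268.9] [26.1 24.1] 88.8 centroid [345.7 269.2]
tray3 px [389.  166.8] n 156589 rect [531.8 345.6] [1215.   856.3] 88.8 centroid [638.4 225.5]
tray2 px [383.3 259.4] n 1407 rect [460.4 243.3] [ 82.9 166.6] 2.7 centroid [460.1 236.4]
[0.34233162 0.34758228 0.8784457 ]
```

```bash
cat >> m1.py <<'E'
print('--')
comp((g>105),(335,175),'tray3',.008)
comp((g>105),(335,259),'tray2',.008)
print(a[225,248],a[225,232],a[225,266],a[205,215],a[235,245])
x=np.indices(g.shape)[1]
for th in (110,150,170):
  comp((g>th)&(hsv[...,0]>80)&(x>226)&(hsv[...,1]>6),(233,225),'box',.021)
comp((a.max(2)<28),(370,337),'loupe dark',.03)
# manual corners
C=np.array([[84,216],[182,231],[170,300],[75,283]])/2.7+[200,130]
print(onplane('top',C[:2],.021)[:,:2]*1e3,onplane('top',C,.0)[:,:2]*1e3)
E
python3 m1.py | sed -n '/--/,$p'
```

```text
--
tray3 px [376.5 179.7] n 2080 rect [613.7 246.8] [133.7 152.1] 1.7 centroid [603.9 242.5]
tray2 px [384.2 259.7] n 1148 rect [460.3 243.2] [ 81.8 165.5] 2.8 centroid [459.5 234.8]
[218 243 249] [235 237 236] [48 49 49] [214 222 227] [240 242 241]
box px [266. 221.] n 1 rect [529.6 438.4] [0. 0.] 0.0 centroid [529.6 438.4]
box px [268. 103.] n 1 rect [747.1 434. ] [0. 0.] 0.0 centroid [747.1 434. ]
box px [579. 353.] n 1 rect [294.6 -79.8] [0. 0.] 0.0 centroid [294.6 -79.8]
loupe dark px [369.8 337.2] n 4 rect [328.3 267. ] [1.4 3.7] 24.8 centroid [328.  267.1]
[[550.48123809 498.95857657]
 [539.23017291 435.92051971]] [[555.57910262 502.6659859 ]
 [544.0524837  438.08404214]
 [498.10030682 446.09549019]
 [510.73118757 508.18755085]]
```

```bash
python3 - <<'E'
from h import *
def tri(p,q):
    c1,d1=ray('top',[p]);c2,d2=ray('scene',[q]);d1=d1[0]/np.linalg.norm(d1);d2=d2[0]/np.linalg.norm(d2)
    A=np.c_[d1,-d2];s=np.linalg.lstsq(A,c2-c1,rcond=None)[0];P=c1+d1*s[0];Q=c2+d2*s[1]
    print(p,q,((P+Q)/2).round(3),np.linalg.norm(P-Q).round(3))
tri((505,378),(392,362)); tri((483,195),(535,215)); tri((525,150),(535,172)); tri((555,415),(440,400))
tri((369,326),(326,312)); tri((430,313),(388,340));tri((515,290),(436,333))
R=cv2.Rodrigues(np.array(bot.read_state()['tcp_rot']))[0];print(R.round(3))
w=bot.camera_model('wrist');Rw=cv2.Rodrigues(np.array(w['rvec']))[0];cw=-Rw.T@np.array(w['tvec'])
print('cam in tool',R.T@(cw-bot.read_state()['tool_pos']),'\n',(Rw@R).round(3))
E
```

```text
(505, 378) (392, 362) [0.266 0.1   0.159] 0.014
(483, 195) (535, 215) [0.535 0.092 0.202] 0.058
(525, 150) (535, 172) [0.559 0.087 0.27 ] 0.004
(555, 415) (440, 400) [0.229 0.039 0.191] 0.013
(369, 326) (326, 312) [0.346 0.269 0.04 ] 0.002
(430, 313) (388, 340) [0.365 0.167 0.037] 0.001
(515, 290) (436, 333) [0.376 0.079 0.126] 0.053
[[-0.91   0.414 -0.001]
 [ 0.414  0.91  -0.002]
 [ 0.    -0.002 -1.   ]]
cam in tool [ 0.06995507 -0.0006891   0.03036965] 
 [[ 0.    1.   -0.  ]
 [-0.96  0.   -0.28]
 [-0.28  0.    0.96]]
```

```bash
cat >> h.py <<'E'
def goal(x,y,z,phi):
    "TCP target x,y, grasp-point z (m), jaw direction deg; prints shift cm / turn"
    s=bot.read_state();R=cv2.Rodrigues(np.array(s['tcp_rot'],float))[0];p=np.array(s['tool_pos'])
    d=R.T@(np.array([x,y,z+.155])-p)*100
    q1=np.degrees(np.arctan2(y,x))
    best=None
    for k in(-360,-180,0,180,360):
        f=phi+k;q6=q1-f
        if abs(q6)<140 and (best is None or abs(np.radians(q6)-s['q'][5])<abs(np.radians(best[1])-s['q'][5])): best=(f,q6)
    f=np.radians(best[0]);Rg=np.array([[-np.sin(f),np.cos(f),0],[np.cos(f),np.sin(f),0],[0,0,-1.]])
    r=cv2.Rodrigues(R.T@Rg)[0].ravel()
    print('shift cm',d.round(2),'turn',r.round(3),'q6 goal',round(best[1]),'now',np.degrees(s['q'][5]).round(),'rows>=',int(np.ceil(max(np.linalg.norm(d)/6.25,np.linalg.norm(r)/.1867))))
def st():
    s=bot.read_state();R=cv2.Rodrigues(np.array(s['tcp_rot'],float))[0]
    g=np.array(s['tool_pos'])+R[:,2]*.155
    print('t',round(float(s['time']),2),'grasp',g.round(4),'phi',np.degrees(np.arctan2(R[1,1],R[0,1])).round(1),'w',round(float(s['width']),3),'F',np.round(s['wrist_force'],1))
E
python3 -c "
from h import *
goal(.412,.377,.12,7.3)"
```

```text
shift cm [-21.9  -16.08  12.89] turn [-2.000e-03  1.000e-03  1.017e+00] q6 goal 35 now -2.0 rows>= 6
```

Possible mix-ups (top-view pixels):
- **Pin:** thick pin (303,289), not the thin pin (259,265), the eraser-like block (321,334) or the pen (312,400).
- **Loupe:** the black one (370,326), not the orange one (430,313) or the tape ring (277,127).
- **Clear box:** (248,225), not the brown box (208,300).
- **Load:** (309,186), not the adapter (255,291), the gold plug (284,391) or the jar (122,132).
- **V block:** (302,234), not the vise (185,210).

Trays: tray3 (375,175), tray2 (380,259). The close crops agree with these choices. I'll move over the thick pin first.

```bash
python3 -m jog '[[[0,-4,-3,2,0,0,0.17],[0,-8,-6,4,0,0,0.34],[0,-12,-9,6,0,0,0.51],[0,-16,-12,8,0,0,0.68],[0,-20,-15,11,0,0,0.85],[0,-21.9,-16.1,12.9,0,0,1.0],[0,-21.9,-16.1,12.9,0,0,1.017],[0,-21.9,-16.1,12.9,0,0,1.017]]]'
python3 - <<'E'
from h import *
st()
cv2.imwrite('pics/c1.png',bot.read_camera('wrist')[:,:,::-1]);st()
E
```

```text
time: 1.15
tool_pos: [0.4122, 0.3778, 0.2762]
tcp_rot: [-2.074, -2.359, -0.001]
wrist_force: [0.5, 0.2, 0.1]
width: 1.001
t 1.15 grasp [0.4123 0.3779 0.1212] phi 7.4 w 1.001 F [0.5 0.2 0.1]
t 1.2 grasp [0.4123 0.3784 0.1217] phi 7.4 w 1.001 F [ 0.8 -0.8 -0.5]
```

View pics/c1.png

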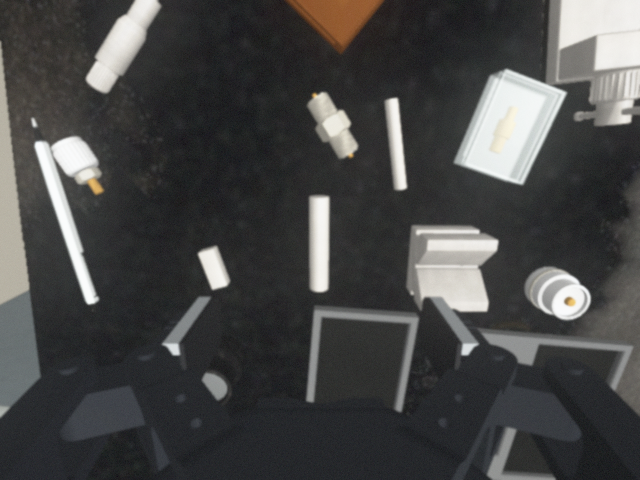

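The view shows the thick pin at (319,243) between the open jaws, the V block at (450,268), the box at (510,127), the load at (563,297) and the thin pin at (396,143). I'll cross-check the positions from here.

```bash
python3 - <<'E'
from h import *
m=bot.camera_model('wrist')
f=lambda n,p,z:print(n,(onplane('wrist',p,z,m)[:,:2]*1e3).round(1).tolist())
f('thick',[[319,195],[319,292]],.011)
f('thin',[[390.5,98],[401,189]],.006)
f('box',[[507,70],[566,92],[522,185],[455,163]],.021)
f('boxbase',[[507,70],[566,92],[522,185],[455,163]],.0)
f('vtop',[[412,226],[476,227],[483,239],[498,240]],.04)
f('vbase',[[408,305],[488,311]],.0)
f('vtopfront',[[488,311],[420,306]],.04)
f('load mouth',[[570,301]],.032)
E
```

```text
thick [[407.9, 413.0], [417.4, 340.1]]
thin [[446.6, 482.1], [465.1, 424.0]]
box [[511.6, 505.2], [551.7, 498.2], [540.9, 438.7], [493.0, 446.7]]
boxbase [[521.6, 510.5], [565.5, 502.9], [553.7, 437.8], [501.3, 446.6]]
vtop [[467.8, 405.5], [508.0, 410.1], [514.5, 403.0], [524.2, 403.6]]
vbase [[490.4, 332.9], [556.0, 335.8]]
vtopfront [[531.3, 353.9], [484.5, 351.8]]
load mouth [[591.9, 365.1]]
```

```bash
python3 -c "
from h import *
goal(.4126,.3768,.0215,7.4)"
```

```text
shift cm [-1.600e-01  1.000e-02  1.002e+01] turn [ 0.001 -0.001 -0.   ] q6 goal 35 now 33.0 rows>= 2
```

```bash
python3 -m jog '[[[0.3,-0.1,0,4,0,0,0],[0.4,-0.15,0,7,0,0,0],[0.4,-0.15,0,9,0,0,0],[0.4,-0.15,0,10,0,0,0],[0.4,-0.15,0,10,0,0,0],[1,-0.15,0,10,0,0,0],[1,-0.15,0,10,0,0,0],[1,-0.15,0,10,0,0,0],[1,-0.15,0,10,0,0,0],[1,-0.15,0,10,0,0,0],[1,-0.15,0,10,0,0,0]]]' 40
python3 - <<'E'
from h import *
st()
cv2.imwrite('pics/c2.png',bot.read_camera('wrist')[:,:,::-1]);st()
E
```

```text
time: 2.58
tool_pos: [0.413, 0.3763, 0.177]
tcp_rot: [2.076, 2.358, 0.004]
wrist_force: [-0.3, 0.1, 6.3]
width: 0.147
t 2.58 grasp [0.4132 0.3765 0.022 ] phi 7.3 w 0.147 F [-0.3  0.1  6.3]
t 2.62 grasp [0.4132 0.3765 0.022 ] phi 7.3 w 0.148 F [-1.4 -0.8  5.6]
```

View pics/c2.png

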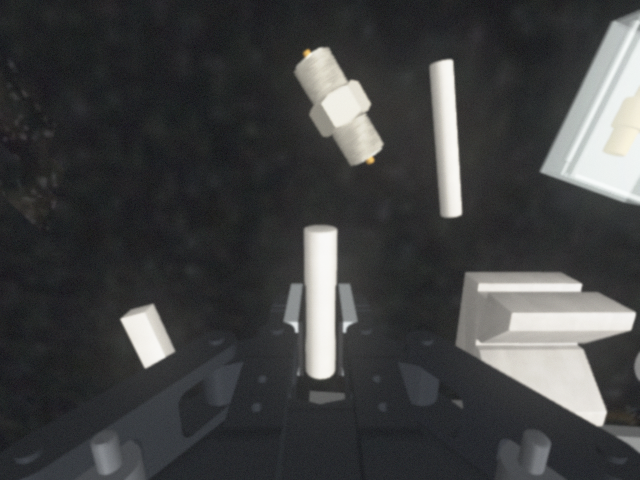

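```bash
python3 -m jog '[[[0.6,0,0,0,0,0,0],[0.6,0,0,0,0,0,0],[0.6,0,0,0.3,0,0,0],[0.6,0,0,0.3,0,0,0],[1,0,0,0.3,0,0,0],[1,0,0,0.3,0,0,0],[1,0,0,0.3,0,0,0],[1,0,0,0.3,0,0,0],[1,0,0,0.3,0,0,0],[1,0,0,0.3,0,0,0]]]' 40
```

```text
time: 3.88
tool_pos: [0.4129, 0.3763, 0.1739]
tcp_rot: [2.076, 2.358, 0.003]
wrist_force: [-0.7, -0.3, 8.7]
width: 0.148
```

```bash
python3 -m jog '[[[0.6,0,0,0,0,0,0],[0.6,0,0,0,0,0,0],[0.6,0,0,-0.4,0,0,0],[0.6,0,0,-0.4,0,0,0],[1,0,0,-0.4,0,0,0],[1,0,0,-0.4,0,0,0],[1,0,0,-0.4,0,0,0],[1,0,0,-0.4,0,0,0],[1,0,0,-0.4,0,0,0],[1,0,0,-0.4,0,0,0]]]' 40
python3 -m jog '[[[1,0,0,-2,0,0,0],[1,0,0,-6,0,0,0],[1,0,0,-9,0,0,0],[1,0,0,-9,0,0,0],[1,0,0,-9,0,0,0]]]'
python3 - <<'E'
from h import *
st()
cv2.imwrite('pics/c3.png',bot.read_camera('wrist')[:,:,::-1])
f=np.radians(1.7);o=np.array([.6137,.2468]);
print('tray3 pin',o+np.array([-.0385*np.cos(f),-.0385*np.sin(f)]))
R=np.array([[np.cos(f),-np.sin(f)],[np.sin(f),np.cos(f)]])
for n,p in dict(pin=(-.0385,0),v=(.0245,.0335),l=(.0245,-.0385)).items(): print(n,o+R@p)
f=np.radians(2.75);o=np.array([.4603,.2432]);R=np.array([[np.cos(f),-np.sin(f)],[np.sin(f),np.cos(f)]])
for n,p in dict(box=(0,.0335),load=(0,-.0455)).items(): print(n,o+R@p)
goal(.5752,.2457,.1,1.7)
E
```

```text
time: 5.12
tool_pos: [0.4123, 0.3757, 0.1766]
tcp_rot: [-2.076, -2.358, 0.0]
wrist_force: [-0.0, -0.5, 0.6]
width: 0.153
time: 5.75
tool_pos: [0.4118, 0.3753, 0.2656]
tcp_rot: [-2.076, -2.358, 0.002]
wrist_force: [0.6, -0.3, -1.0]
width: 0.152
t 5.75 grasp [0.4117 0.3752 0.1106] phi 7.3 w 0.152 F [ 0.6 -0.3 -1. ]
tray3 pin [0.57521695 0.24565785]
pin [0.57521695 0.24565785]
v [0.6371954  0.28101208]
l [0.63933137 0.20904377]
box [0.45869273 0.27666142]
load [0.462483  0.1977524]
shift cm [-14.91  14.59   0.99] turn [-0.002  0.002  0.097] q6 goal 21 now 33.0 rows>= 4
```

View pics/c3.png

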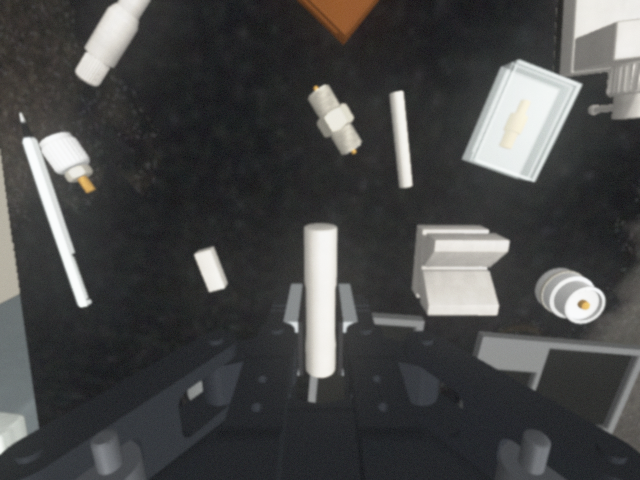

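```bash
python3 -m jog '[[[1,-3,3,0.2,0,0,0.02],[1,-6,6,0.4,0,0,0.05],[1,-9,9,0.6,0,0,0.08],[1,-12,12,0.8,0,0,0.097],[1,-14.9,14.6,1,0,0,0.097],[1,-14.9,14.6,1,0,0,0.097],[1,-14.9,14.6,1,0,0,0.097]]]'
python3 - <<'E'
from h import *
st()
cv2.imwrite('pics/c4.png',bot.read_camera('top')[:,:,::-1][130:350,200:460].repeat(2,0).repeat(2,1))
goal(.5752,.2447,.0262,1.7)
E
```

```text
time: 6.68
tool_pos: [0.5752, 0.2462, 0.2548]
tcp_rot: [-2.187, -2.252, 0.005]
wrist_force: [-0.1, -0.4, -1.2]
width: 0.149
t 6.67 grasp [0.5747 0.246  0.0998] phi 1.7 w 0.149 F [-0.1 -0.4 -1.2]
shift cm [-0.19  0.04  7.4 ] turn [-0.003  0.001  0.   ] q6 goal 21 now 19.0 rows>= 2
```

View pics/c4.png

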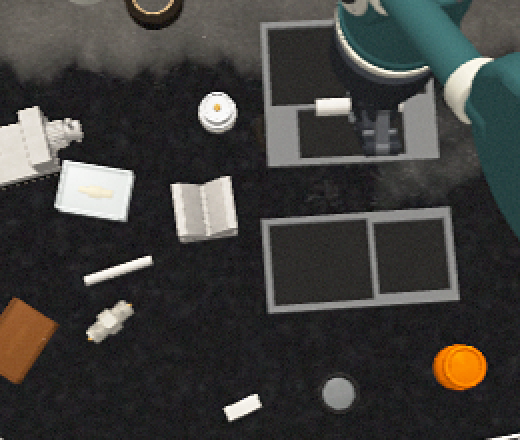

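```bash
python3 -m jog '[[[1,-0.05,0,4,0,0,0],[1,-0.1,0,6.5,0,0,0],[1,-0.1,0,7.2,0,0,0],[1,-0.1,0,7.4,0,0,0],[1,-0.1,0,7.4,0,0,0],[0.75,-0.1,0,7.35,0,0,0],[0.7,-0.1,0,7.2,0,0,0],[0.7,-0.1,0,7.2,0,0,0],[0.7,-0.1,0,6,0,0,0],[0.7,-0.1,0,3,0,0,0],[0.5,-0.1,0,-2,0,0,0],[0.3,-0.1,0,-2,0,0,0]]]'
python3 - <<'E'
from h import *
st()
cv2.imwrite('pics/c5.png',bot.read_camera('wrist')[:,:,::-1])
goal(.5035,.3768,.12,96.9)
E
```

```text
time: 8.22
tool_pos: [0.5785, 0.2463, 0.2832]
tcp_rot: [2.185, 2.251, 0.016]
wrist_force: [0.1, 0.0, 0.4]
width: 0.691
t 8.22 grasp [0.5801 0.2469 0.1282] phi 1.7 w 0.691 F [0.1 0.  0.4]
shift cm [13.3  -6.99  0.54] turn [ 0.007  0.004 -1.661] q6 goal -60 now 19.0 rows>= 9
```

View pics/c5.png

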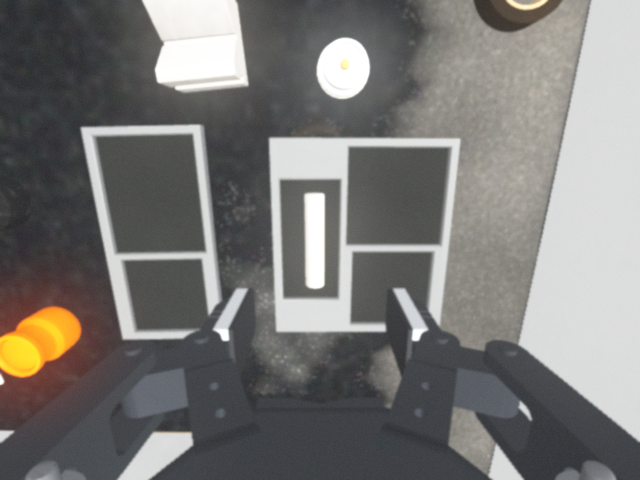

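The thick pin lies in the narrow pocket at (314,240). Next is the V block.

```bash
python3 -m jog '[[[0,1.5,-0.7,0,0,0,-0.18],[0,3,-1.4,0.1,0,0,-0.36],[0,4.5,-2.2,0.2,0,0,-0.54],[0,6,-3,0.3,0,0,-0.72],[0,7.5,-4,0.4,0,0,-0.9],[0,9,-5,0.5,0,0,-1.08],[0,10.5,-6,0.5,0,0,-1.26],[0,12,-6.5,0.5,0,0,-1.44],[0,13.3,-7,0.5,0,0,-1.6],[0,13.3,-7,0.5,0.007,0.004,-1.66],[0,13.3,-7,0.5,0.007,0.004,-1.66],[0,13.3,-7,0.5,0.007,0.004,-1.66]]]'
python3 - <<'E'
from h import *
st()
cv2.imwrite('pics/c6.png',bot.read_camera('wrist')[:,:,::-1])
E
```

```text
time: 9.78
tool_pos: [0.5019, 0.3759, 0.2709]
tcp_rot: [0.185, -3.128, 0.004]
wrist_force: [0.8, 0.0, 0.1]
width: 1.0
t 9.78 grasp [0.5006 0.3754 0.1159] phi 96.8 w 1.0 F [0.8 0.  0.1]
```

View pics/c6.png

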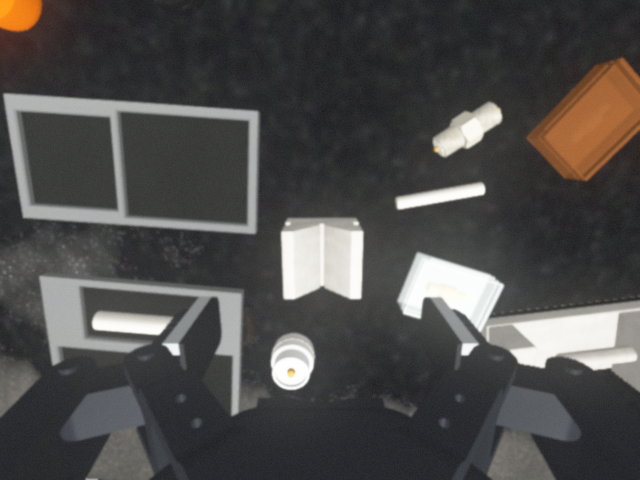

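```bash
python3 - <<'E'
from h import *
P=onplane('wrist',[[281,231],[363,231],[361,299],[284,299]],.04)[:,:2]*1e3
print(P.round(1).tolist(),P.mean(0))
c=P.mean(0)/1e3
goal(c[0],c[1],.028,96.9)
f=(onplane('wrist',[[291,368]],.032)[:,:2]*1e3);print('load',f)
E
```

```text
[[485.1, 348.2], [479.1, 398.1], [524.3, 403.8], [530.3, 354.1]] [504.69012084 376.06105931]
shift cm [-0.34 -0.    8.81] turn [-0.002 -0.008 -0.002] q6 goal -60 now -62.0 rows>= 2
load [[587.76062059 363.46283193]]
```

```bash
python3 -m jog '[[[0.25,-0.3,0,1,0,-0.008,0],[0.25,-0.3,0,2.5,0,-0.008,0],[0.25,-0.35,0,5,0,-0.008,0],[0.25,-0.35,0,7.5,0,-0.008,0],[0.25,-0.35,0,8.8,0,-0.008,0],[0.25,-0.35,0,8.8,0,-0.008,0],[0.7,-0.35,0,8.8,0,-0.008,0],[0.7,-0.35,0,8.8,0,-0.008,0],[0.7,-0.35,0,8.8,0,-0.008,0],[0.7,-0.35,0,8.8,0,-0.008,0],[0.7,-0.35,0,8.8,0,-0.008,0]]]' 70
python3 - <<'E'
from h import *
st()
E
python3 -m jog '[[[0.9,0,0,-2,0,0,0],[0.9,0,0,-5,0,0,0],[0.9,0,0,-8,0,0,0],[0.9,0,0,-8,0,0,0],[0.9,0,0,-8,0,0,0]]]'
python3 - <<'E'
from h import *
st()
cv2.imwrite('pics/c7.png',bot.read_camera('wrist')[:,:,::-1])
goal(.6372,.2808,.1,91.7)
E
```

```text
time: 11.2
tool_pos: [0.5054, 0.3768, 0.1845]
tcp_rot: [-0.187, 3.134, -0.001]
wrist_force: [-0.1, 0.2, 2.7]
width: 0.571
t 11.2 grasp [0.5058 0.3767 0.0295] phi 96.8 w 0.571 F [-0.1  0.2  2.7]
time: 11.82
tool_pos: [0.5042, 0.3761, 0.2627]
tcp_rot: [0.187, -3.136, 0.004]
wrist_force: [-0.6, -0.2, -4.6]
width: 0.567
t 11.82 grasp [0.5042 0.3758 0.1077] phi 96.8 w 0.567 F [-0.6 -0.2 -4.6]
shift cm [-12.09 -11.03   0.71] turn [-0.003 -0.002  0.09 ] q6 goal -68 now -62.0 rows>= 3
```

View pics/c7.png

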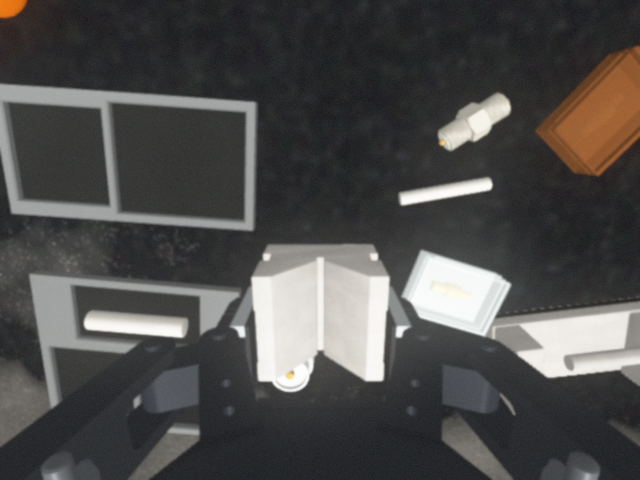

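```bash
python3 -m jog '[[[0.9,-4,-3.7,0.2,0,0,0.03],[0.9,-8,-7.4,0.4,0,0,0.06],[0.9,-12.1,-11,0.7,0,0,0.09],[0.9,-12.1,-11,0.7,0,0,0.09],[0.9,-12.1,-11,0.7,0,0,0.09],[0.9,-12.1,-11,0.7,0,0,0.09]]]'
python3 - <<'E'
from h import *
st()
cv2.imwrite('pics/c8.png',bot.read_camera('wrist')[:,:,::-1])
goal(.6372,.2808,.0328,91.7)
E
```

```text
time: 12.62
tool_pos: [0.6368, 0.2823, 0.2556]
tcp_rot: [0.048, -3.14, 0.003]
wrist_force: [-0.3, -0.4, -4.1]
width: 0.568
t 12.62 grasp [0.6366 0.282  0.1006] phi 91.7 w 0.568 F [-0.3 -0.4 -4.1]
shift cm [-0.03 -0.16  6.83] turn [-0.002 -0.001  0.001] q6 goal -68 now -70.0 rows>= 2
```

View pics/c8.png

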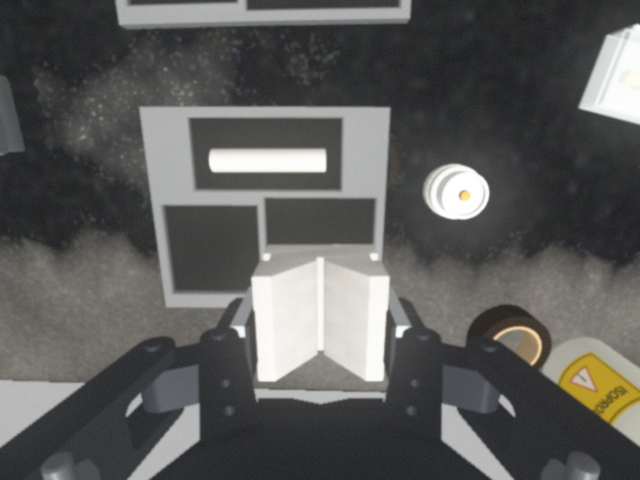

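```bash
python3 -m jog '[[[0.9,0,-0.1,4,0,0,0],[0.9,0,-0.15,6,0,0,0],[0.9,0,-0.15,6.6,0,0,0],[0.9,0,-0.15,6.8,0,0,0],[0.9,0,-0.15,6.85,0,0,0],[0.9,0,-0.15,6.85,0,0,0]]]'
python3 -m jog '[[[0.33,0,0,0,0,0,0],[0.33,0,0,0,0,0,0],[0.33,0,0,0,0,0,0],[0.33,0,0,0,0,0,0],[0.33,0,0,-2,0,0,0],[0.33,0,0,-5,0,0,0],[0.2,0,0,-9,0,0,0],[0,0,0,-9,0,0,0],[0,0,0,-9,0,0,0]]]'
python3 - <<'E'
from h import *
st()
cv2.imwrite('pics/c9.png',bot.read_camera('wrist')[:,:,::-1])
goal(.589,.3637,.12,91.7)
E
```

```text
time: 13.42
tool_pos: [0.6389, 0.2804, 0.1898]
tcp_rot: [-0.046, 3.138, -0.001]
wrist_force: [0.5, -0.4, -3.5]
width: 0.573
time: 14.55
tool_pos: [0.6382, 0.2803, 0.2796]
tcp_rot: [-0.046, 3.139, -0.002]
wrist_force: [0.4, -0.4, -1.0]
width: 1.002
t 14.55 grasp [0.6385 0.2802 0.1246] phi 91.7 w 1.002 F [ 0.4 -0.4 -1. ]
shift cm [4.62 8.49 0.31] turn [-0.002  0.    -0.   ] q6 goal -60 now -70.0 rows>= 2
```

View pics/c9.png

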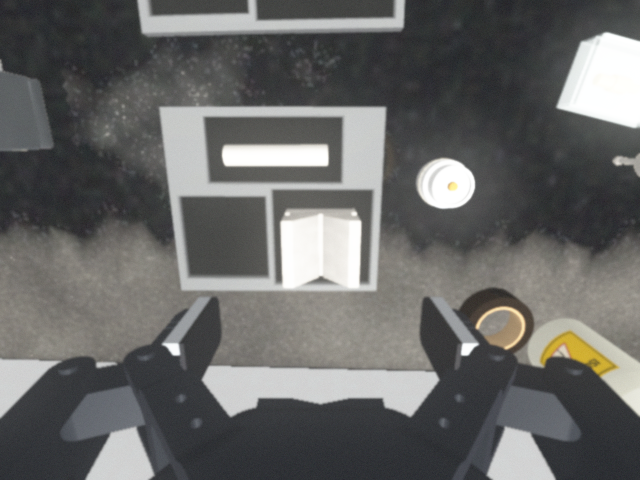

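```bash
python3 - <<'E'
from h import *
goal(.589,.3637,.12,2.75)
E
```

```text
shift cm [4.62 8.49 0.31] turn [-1.000e-03  2.000e-03  1.552e+00] q6 goal 29 now -70.0 rows>= 9
```

```bash
python3 -m jog '[[[0,0.5,1,0,0,0,0.18],[0,1,2,0,0,0,0.36],[0,1.5,3,0,0,0,0.54],[0,2,4,0,0,0,0.72],[0,2.5,5,0,0,0,0.9],[0,3,6,0.1,0,0,1.08],[0,3.5,7,0.2,0,0,1.26],[0,4,8,0.3,0,0,1.44],[0,4.6,8.5,0.3,0,0,1.55],[0,4.6,8.5,0.3,0,0,1.55],[0,4.6,8.5,0.3,0,0,1.55]]]'
python3 - <<'E'
from h import *
st()
cv2.imwrite('pics/c10.png',bot.read_camera('wrist')[:,:,::-1])
E
```

```text
time: 15.98
tool_pos: [0.5895, 0.3636, 0.2743]
tcp_rot: [2.162, 2.277, -0.003]
wrist_force: [-0.2, -0.7, -0.6]
width: 0.999
t 15.97 grasp [0.5895 0.3632 0.1193] phi 3.0 w 0.999 F [-0.2 -0.7 -0.6]
```

View pics/c10.png

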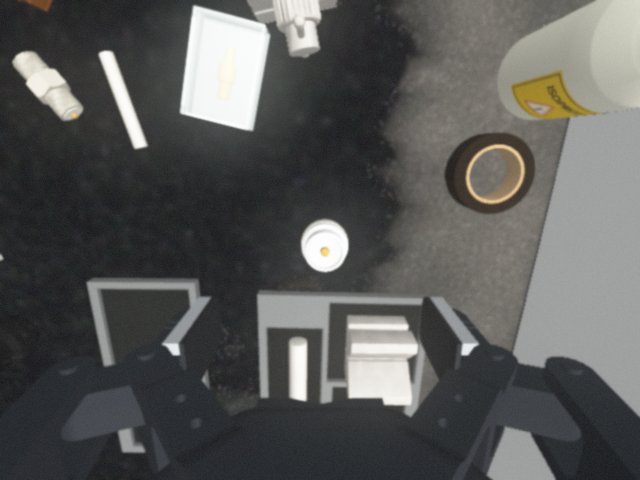

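```bash
python3 - <<'E'
from h import *
print(onplane('wrist',[[325,250]],.030)[:,:2]*1e3, onplane('wrist',[[325,234]],.012)[:,:2]*1e3)
goal(.5895,.3635,.0245,2.75)
E
```

```text
[[593.67972991 364.52918216]] [[593.60853622 370.65532377]]
shift cm [ 0.02 -0.02  9.51] turn [0.    0.002 0.003] q6 goal 29 now 27.0 rows>= 2
```

```bash
python3 -m jog '[[[0.2,-0.05,0.15,3,0,0,0],[0.3,-0.05,0.15,6,0,0,0],[0.3,-0.05,0.15,8,0,0,0],[0.3,-0.05,0.15,9.5,0,0,0],[0.3,-0.05,0.15,9.5,0,0,0],[0.3,-0.05,0.15,9.5,0,0,0],[0.9,-0.05,0.15,9.5,0,0,0],[0.9,-0.05,0.15,9.5,0,0,0],[0.9,-0.05,0.15,9.5,0,0,0],[0.9,-0.05,0.15,9.5,0,0,0],[0.9,-0.05,0.15,9.5,0,0,0],[0.9,-0.05,0.15,9.5,0,0,0]]]' 40
python3 -m jog '[[[1,0,0,-2,0,0,0],[1,0,0,-5,0,0,0],[1,0,0,-9,0,0,0],[1,0,0,-9,0,0,0],[1,0,0,-9,0,0,0]]]'
python3 - <<'E'
from h import *
st()
cv2.imwrite('pics/c11.png',bot.read_camera('wrist')[:,:,::-1])
goal(.4625,.1978,.1,2.75)
E
```

```text
time: 17.52
tool_pos: [0.592, 0.3637, 0.1818]
tcp_rot: [2.163, 2.274, 0.003]
wrist_force: [-0.7, -0.5, 5.3]
width: 0.334
time: 18.15
tool_pos: [0.5909, 0.3633, 0.2704]
tcp_rot: [2.164, 2.275, -0.001]
wrist_force: [0.5, -0.0, -1.0]
width: 0.337
t 18.15 grasp [0.591  0.3631 0.1154] phi 2.9 w 0.337 F [ 0.5 -0.  -1. ]
shift cm [-15.87 -13.61   1.47] turn [-0.001  0.002  0.002] q6 goal 20 now 27.0 rows>= 4
```

View pics/c11.png

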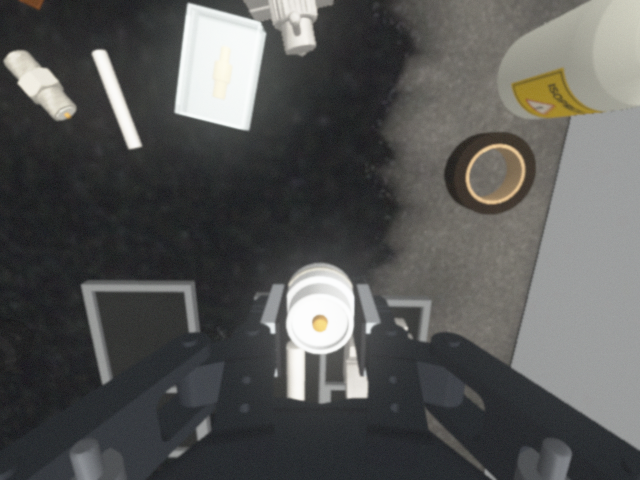

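```bash
python3 -m jog '[[[1,-4,-3.4,0.3,0,0,0],[1,-8,-6.8,0.6,0,0,0],[1,-12,-10.2,1,0,0,0],[1,-15.9,-13.6,1.4,0,0,0],[1,-15.9,-13.6,1.4,0,0,0],[1,-15.9,-13.6,1.4,0,0,0]]]'
python3 - <<'E'
from h import *
st()
goal(.4625,.1978,.0302,2.75)
E
```

```text
time: 18.95
tool_pos: [0.4631, 0.1977, 0.2556]
tcp_rot: [2.165, 2.275, -0.002]
wrist_force: [0.3, -0.4, -0.3]
width: 0.335
t 18.95 grasp [0.4632 0.1975 0.1006] phi 2.8 w 0.335 F [ 0.3 -0.4 -0.3]
shift cm [ 0.02 -0.06  7.04] turn [0.    0.002 0.001] q6 goal 20 now 18.0 rows>= 2
```

```bash
python3 -m jog '[[[1,0,0,4,0,0,0],[1,0,-0.05,6,0,0,0],[1,0,-0.05,6.8,0,0,0],[1,0,-0.05,7,0,0,0],[1,0,-0.05,7.05,0,0,0],[1,0,-0.05,7.05,0,0,0]]]'
python3 -m jog '[[[0.5,0,0,0,0,0,0],[0.5,0,0,0,0,0,0],[0.5,0,0,0,0,0,0],[0.5,0,0,-2,0,0,0],[0.5,0,0,-5,0,0,0],[0.2,0,0,-9,0,0,0],[0,0,0,-9,0,0,0],[0,0,0,-9,0,0,0]]]'
python3 - <<'E'
from h import *
st()
cv2.imwrite('pics/c12.png',bot.read_camera('wrist')[:,:,::-1])
goal(.525,.471,.12,-10)
E
```

```text
time: 19.7
tool_pos: [0.4635, 0.198, 0.1868]
tcp_rot: [2.163, 2.274, 0.002]
wrist_force: [0.4, 0.2, 0.7]
width: 0.334
time: 20.7
tool_pos: [0.4625, 0.1977, 0.2756]
tcp_rot: [2.164, 2.275, -0.001]
wrist_force: [0.4, -0.1, -0.1]
width: 0.999
t 20.7 grasp [0.4627 0.1975 0.1206] phi 2.9 w 0.999 F [ 0.4 -0.1 -0.1]
shift cm [26.99  7.64 -0.08] turn [-0.     0.002  0.224] q6 goal 52 now 18.0 rows>= 5
```

View pics/c12.png

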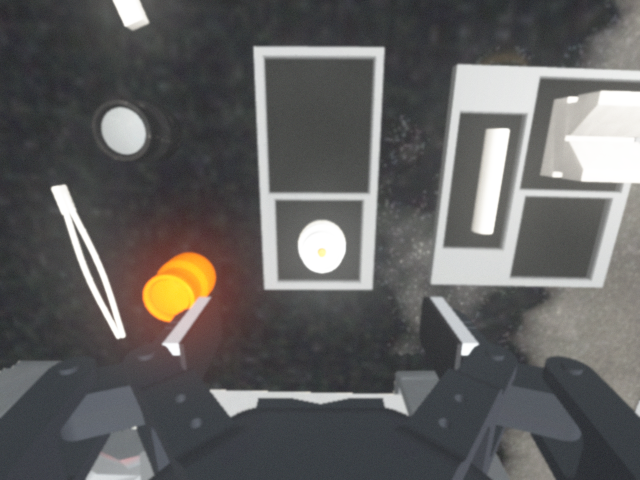

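The load stands in the square pocket at (322,247). Next is the clear box.

```bash
python3 -m jog '[[[0,5.4,1.5,0,0,0,0.04],[0,10.8,3,0,0,0,0.09],[0,16.2,4.6,0,0,0,0.13],[0,21.6,6.1,0,0,0,0.18],[0,27,7.6,0,0,0,0.224],[0,27,7.6,0,0,0,0.224],[0,27,7.6,0,0,0,0.224]]]'
python3 - <<'E'
from h import *
st()
cv2.imwrite('pics/c13.png',bot.read_camera('wrist')[:,:,::-1])
E
```

```text
time: 21.62
tool_pos: [0.5244, 0.4707, 0.2731]
tcp_rot: [2.403, 2.02, -0.007]
wrist_force: [-0.5, -0.6, -0.1]
width: 1.002
t 21.62 grasp [0.5241 0.47   0.1181] phi -9.9 w 1.002 F [-0.5 -0.6 -0.1]
```

View pics/c13.png

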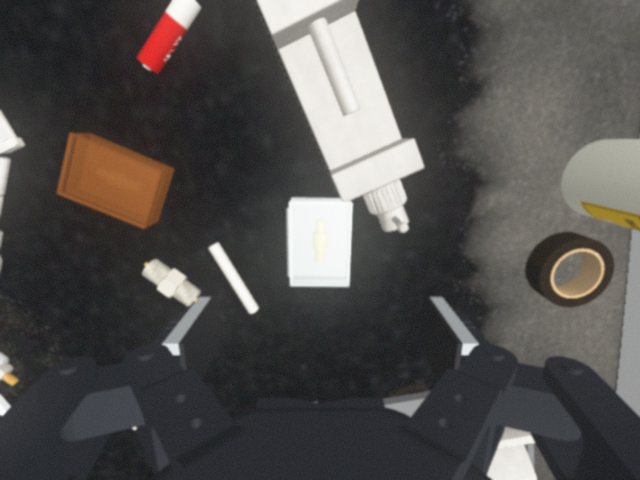

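```bash
python3 - <<'E'
from h import *
P=onplane('wrist',[[291,199],[352,199],[351,287],[291,287]],.021)[:,:2]*1e3
print(P.round(1).tolist(),P.mean(0))
print('vise',onplane('wrist',[[368,205],[395,232],[410,228]],.03)[:,:2]*1e3)
c=P.mean(0)/1e3
goal(c[0],c[1],.0245,-10)
E
```

```text
[[512.2, 506.0], [551.8, 499.0], [541.9, 436.8], [499.8, 444.1]] [526.40444063 471.47469552]
vise [[560.66454911 495.08455525]
 [575.62081226 474.43221062]
 [585.52225104 475.4254553 ]]
shift cm [0.21 0.17 9.41] turn [-0.001  0.004  0.001] q6 goal 52 now 50.0 rows>= 2
```

```bash
python3 - <<'E'
from h import *
goal(.5247,.4616,.0245,-10)
E
python3 -m jog '[[[0.2,1.2,0.17,1,0,0,0],[0.36,1.2,0.17,2,0,0,0],[0.36,1.2,0.17,3,0,0,0],[0.36,1.2,0.17,6,0,0,0],[0.36,1.2,0.17,6,0,0,0]]]'
python3 - <<'E'
from h import *
st();goal(.5247,.4616,.0245,-10)
cv2.imwrite('pics/c14.png',bot.read_camera('wrist')[:,:,::-1])
E
```

```text
shift cm [-0.8   0.17  9.41] turn [-0.001  0.004  0.001] q6 goal 51 now 50.0 rows>= 2
time: 22.3
tool_pos: [0.5276, 0.4812, 0.2117]
tcp_rot: [2.405, 2.018, -0.011]
wrist_force: [-0.7, -0.7, -0.4]
width: 0.64
t 22.3 grasp [0.5269 0.4802 0.0567] phi -10.0 w 0.64 F [-0.7 -0.7 -0.4]
shift cm [-1.96  0.07  3.23] turn [-0.003  0.007  0.   ] q6 goal 51 now 50.0 rows>= 1
```

View pics/c14.png

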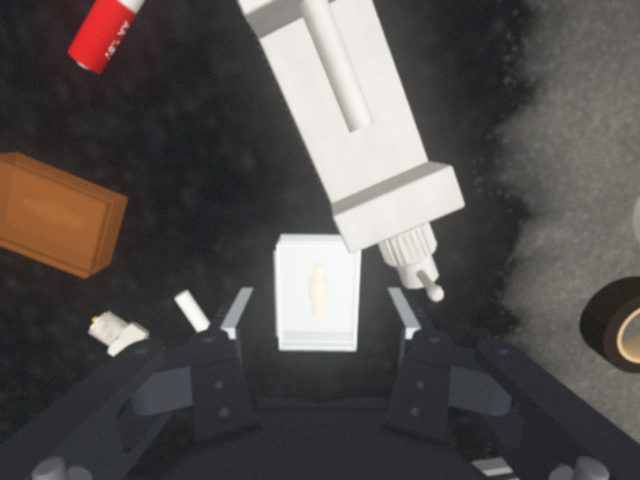

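I moved the wrong way along the tool's x, still high above everything. The correction is -2 cm, made before going down.

```bash
python3 -m jog '[[[0.36,-1,0.05,0,0,0,0],[0.36,-2,0.05,0,0,0,0],[0.36,-2,0.05,1,0,0,0],[0.36,-2,0.05,2,0,0,0],[0.36,-2,0.05,3.2,0,0,0],[0.36,-2,0.05,3.2,0,0,0]]]'
python3 - <<'E'
from h import *
st();goal(.5247,.4616,.0245,-10)
cv2.imwrite('pics/c15.png',bot.read_camera('wrist')[:,:,::-1])
E
```

```text
time: 23.1
tool_pos: [0.5253, 0.4625, 0.1812]
tcp_rot: [2.404, 2.019, -0.006]
wrist_force: [-0.1, -0.4, -0.5]
width: 0.64
t 23.1 grasp [0.525  0.4619 0.0262] phi -10.0 w 0.64 F [-0.1 -0.4 -0.5]
shift cm [-0.09 -0.04  0.17] turn [-0.001  0.004  0.001] q6 goal 51 now 49.0 rows>= 1
```

View pics/c15.png

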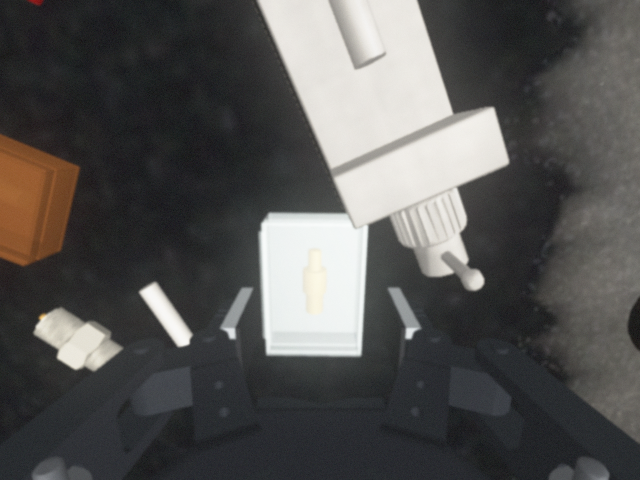

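```bash
python3 -m jog '[[[0.36,0,0,0.15,0,0,0],[0.8,0,0,0.15,0,0,0],[0.8,0,0,0.15,0,0,0],[0.8,0,0,0.15,0,0,0],[0.8,0,0,0.15,0,0,0],[0.8,0,0,0.15,0,0,0]]]' 35
python3 -m jog '[[[0.85,-0.2,0,-0.5,0,0,0],[0.85,-0.5,0,-2,0,0,0],[0.85,-1,0,-5,0,0,0],[0.85,-1,0,-8.5,0,0,0],[0.85,-1,0,-8.5,0,0,0],[0.85,-1,0,-8.5,0,0,0]]]'
python3 - <<'E'
from h import *
st()
cv2.imwrite('pics/c16.png',bot.read_camera('wrist')[:,:,::-1])
goal(.4592,.2667,.1,2.75)
E
```

```text
time: 23.9
tool_pos: [0.5263, 0.4631, 0.1825]
tcp_rot: [2.405, 2.019, 0.001]
wrist_force: [-0.3, 0.5, 2.5]
width: 0.484
time: 24.65
tool_pos: [0.5241, 0.4529, 0.2672]
tcp_rot: [2.405, 2.019, -0.0]
wrist_force: [0.6, -0.1, -0.6]
width: 0.485
t 24.65 grasp [0.5242 0.4527 0.1122] phi -10.0 w 0.485 F [ 0.6 -0.1 -0.6]
shift cm [-19.43  -3.14   1.16] turn [-0.     0.003 -0.222] q6 goal 27 now 49.0 rows>= 4
```

View pics/c16.png

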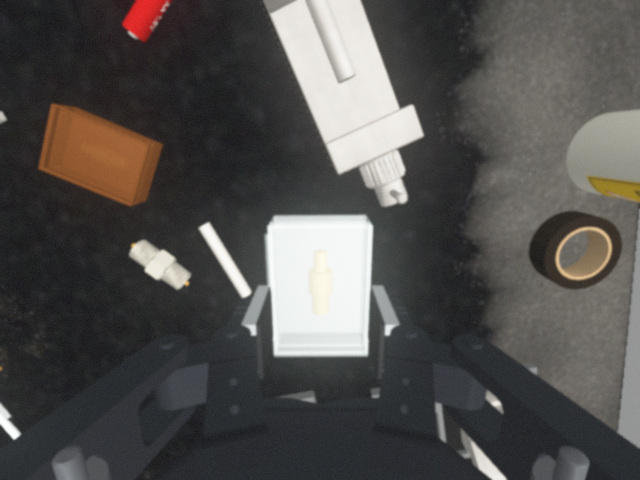

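```bash
python3 -m jog '[[[0.85,-5,-0.8,0.3,0,0,-0.06],[0.85,-10,-1.6,0.6,0,0,-0.12],[0.85,-15,-2.4,0.9,0,0,-0.18],[0.85,-19.4,-3.1,1.1,0,0,-0.222],[0.85,-19.4,-3.1,1.1,0,0,-0.222],[0.85,-19.4,-3.1,1.1,0,0,-0.222]]]'
python3 - <<'E'
from h import *
st()
goal(.4592,.2667,.0305,2.75)
cv2.imwrite('pics/c17.png',bot.read_camera('wrist')[:,:,::-1])
E
```

```text
time: 25.45
tool_pos: [0.4602, 0.2675, 0.2556]
tcp_rot: [2.168, 2.272, -0.001]
wrist_force: [-0.9, -0.5, -0.0]
width: 0.485
t 25.45 grasp [0.4602 0.2673 0.1006] phi 2.7 w 0.485 F [-0.9 -0.5 -0. ]
shift cm [-0.06 -0.1   7.01] turn [ 0.     0.002 -0.001] q6 goal 27 now 25.0 rows>= 2
```

View pics/c17.png

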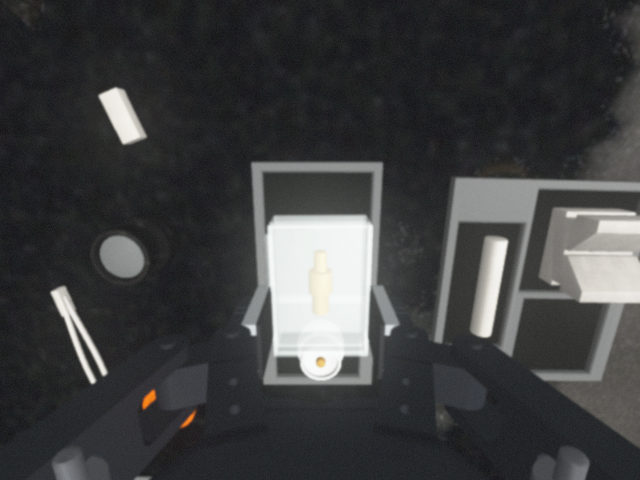

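```bash
python3 -m jog '[[[0.85,0,-0.05,4,0,0,0],[0.85,-0.05,-0.1,6,0,0,0],[0.85,-0.05,-0.1,6.8,0,0,0],[0.85,-0.05,-0.1,7,0,0,0],[0.85,-0.05,-0.1,7.05,0,0,0],[0.85,-0.05,-0.1,7.05,0,0,0]]]'
python3 -m jog '[[[0.38,0,0,0,0,0,0],[0.38,0,0,0,0,0,0],[0.38,0,0,0,0,0,0],[0.38,0,0,-2,0,0,0],[0.38,0,0,-5,0,0,0],[0.2,0,0,-9,0,0,0],[0,0,0,-9,0,0,0],[0,0,0,-9,0,0,0]]]'
python3 - <<'E'
from h import *
st()
cv2.imwrite('pics/c18.png',bot.read_camera('wrist')[:,:,::-1])
goal(.3458,.269,.12,2.75)
E
```

```text
time: 26.25
tool_pos: [0.4598, 0.2672, 0.1867]
tcp_rot: [2.166, 2.272, 0.002]
wrist_force: [0.4, -0.0, 0.2]
width: 0.488
time: 27.25
tool_pos: [0.4589, 0.2668, 0.2755]
tcp_rot: [2.166, 2.273, -0.001]
wrist_force: [-0.5, 0.3, -0.5]
width: 1.002
t 27.25 grasp [0.4591 0.2666 0.1205] phi 2.7 w 1.002 F [-0.5  0.3 -0.5]
shift cm [  0.78 -11.25  -0.03] turn [-0.001  0.002  0.   ] q6 goal 35 now 25.0 rows>= 2
```

View pics/c18.png

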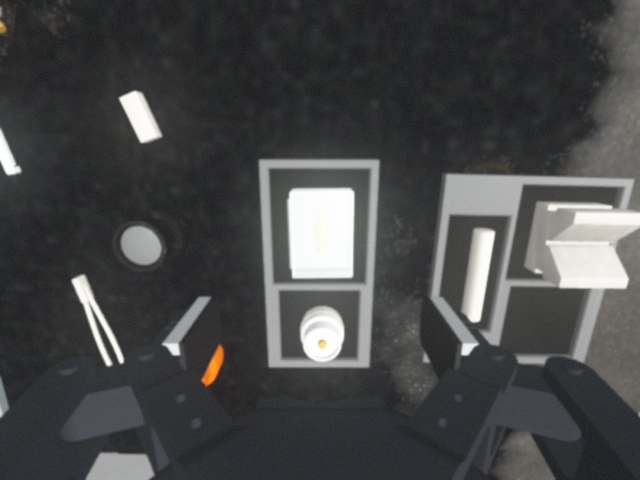

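Box and load are both in their pockets. Last is the loupe.

```bash
python3 -m jog '[[[0.1,0.4,-4,0,0,0,0],[0.2,0.8,-8,0,0,0,0],[0.25,0.8,-11.2,0,0,0,0],[0.25,0.8,-11.2,0,0,0,0],[0.25,0.8,-11.2,0,0,0,0]]]'
python3 - <<'E'
from h import *
st()
cv2.imwrite('pics/c19.png',bot.read_camera('wrist')[:,:,::-1])
E
```

```text
time: 27.92
tool_pos: [0.3471, 0.2695, 0.275]
tcp_rot: [2.166, 2.273, -0.001]
wrist_force: [0.2, 0.8, 0.3]
width: 0.754
t 27.93 grasp [0.3472 0.2692 0.12  ] phi 2.8 w 0.754 F [0.2 0.8 0.3]
```

View pics/c19.png

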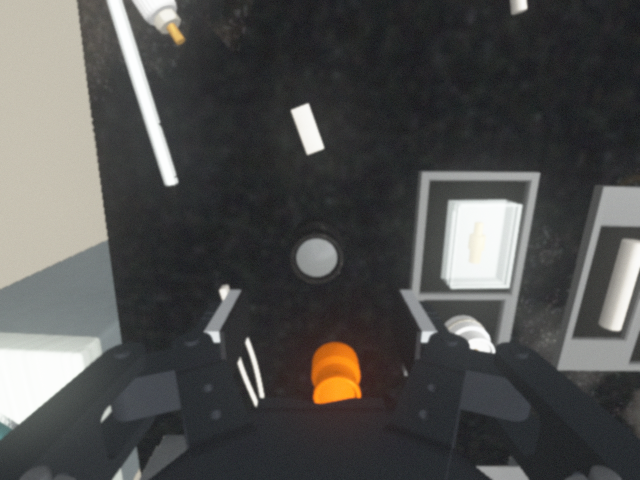

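```bash
python3 - <<'E'
from h import *
p=onplane('wrist',[[318,257]],.042)[0];print(p, onplane('wrist',[[225,290]],.003))
goal((p[0]+.3457)/2,(p[1]+.269)/2,.029,2.75)
E
```

```text
[0.34721206 0.26951222 0.042     ] [[0.27673636 0.22552425 0.003     ]]
shift cm [-0.02 -0.12  9.13] turn [ 0.001  0.002 -0.   ] q6 goal 35 now 32.0 rows>= 2
```

```bash
python3 -m jog '[[[0.3,0,-0.1,3,0,0,0],[0.3,0,-0.1,6,0,0,0],[0.3,0,-0.1,8,0,0,0],[0.3,0,-0.1,9.1,0,0,0],[0.3,0,-0.1,9.1,0,0,0],[0.3,0,-0.1,9.1,0,0,0],[0.8,0,-0.1,9.1,0,0,0],[0.8,0,-0.1,9.1,0,0,0],[0.8,0,-0.1,9.1,0,0,0],[0.8,0,-0.1,9.1,0,0,0],[0.8,0,-0.1,9.1,0,0,0]]]' 35
python3 -m jog '[[[0.9,0,0,-2,0,0,0],[0.9,0,0,-5,0,0,0],[0.9,0,0,-9,0,0,0],[0.9,0,0,-10,0,0,0],[0.9,0,0,-10,0,0,0]]]'
python3 - <<'E'
from h import *
st()
cv2.imwrite('pics/c20.png',bot.read_camera('wrist')[:,:,::-1])
goal(.6393,.209,.125,1.7)
E
```

```text
time: 29.35
tool_pos: [0.3466, 0.2698, 0.1858]
tcp_rot: [2.166, 2.273, 0.003]
wrist_force: [-0.7, -0.8, 5.6]
width: 0.407
time: 29.98
tool_pos: [0.346, 0.2696, 0.285]
tcp_rot: [2.166, 2.273, 0.002]
wrist_force: [0.4, 0.8, -0.6]
width: 0.403
t 29.98 grasp [0.3464 0.2696 0.13  ] phi 2.8 w 0.403 F [ 0.4  0.8 -0.6]
shift cm [-7.43 29.06  0.42] turn [0.001 0.002 0.018] q6 goal 16 now 32.0 rows>= 5
```

View pics/c20.png

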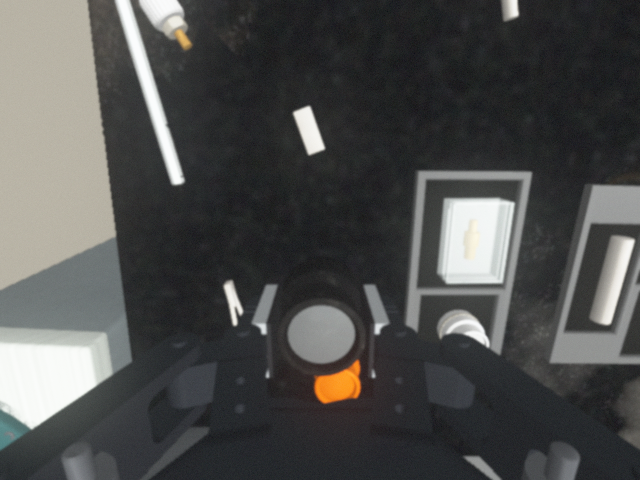

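```bash
python3 -m jog '[[[0.9,-1.4,5.6,0,0,0,0],[0.9,-2.8,11.2,0,0,0,0],[0.9,-4.2,16.8,0.1,0,0,0.01],[0.9,-5.6,22.4,0.2,0,0,0.018],[0.9,-7.4,29,0.4,0,0,0.018],[0.9,-7.4,29,0.4,0,0,0.018],[0.9,-7.4,29,0.4,0,0,0.018]]]'
python3 - <<'E'
from h import *
st()
cv2.imwrite('pics/c21.png',bot.read_camera('wrist')[:,:,::-1])
goal(.6393,.209,.0345,1.7)
E
```

```text
time: 30.9
tool_pos: [0.6385, 0.209, 0.2782]
tcp_rot: [-2.188, -2.253, 0.007]
wrist_force: [0.1, -0.7, -0.3]
width: 0.407
t 30.9 grasp [0.638  0.2087 0.1232] phi 1.7 w 0.407 F [ 0.1 -0.7 -0.3]
shift cm [-0.03  0.18  8.93] turn [-0.003  0.002  0.   ] q6 goal 16 now 14.0 rows>= 2
```

View pics/c21.png

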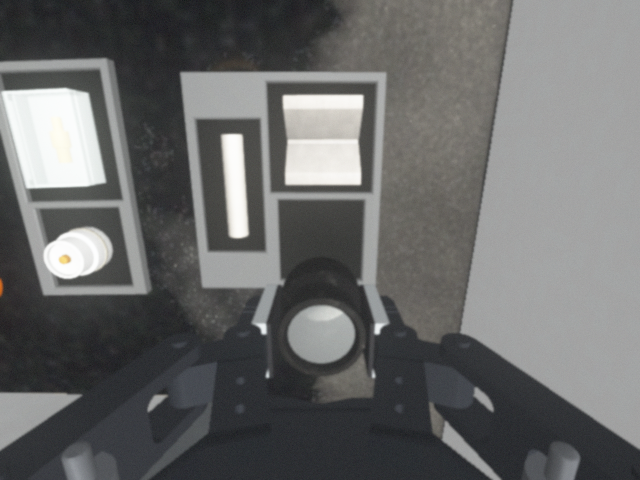

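```bash
python3 -m jog '[[[0.9,0,0.1,4,0,0,0],[0.9,0,0.1,7,0,0,0],[0.9,0,0.1,8.4,0,0,0],[0.9,0,0.1,8.85,0,0,0],[0.9,0,0.1,8.95,0,0,0],[0.9,0,0.1,8.95,0,0,0]]]'
python3 -m jog '[[[0.42,0,0,0,0,0,0],[0.42,0,0,0,0,0,0],[0.42,0,0,0,0,0,0],[0.42,0,0,-2,0,0,0],[0.42,0,0,-5,0,0,0],[0.3,0,0,-10,0,0,0],[0.2,3,0,-14,0,0,0],[0.2,3,0,-14,0,0,0],[0.2,3,0,-14,0,0,0]]]'
python3 - <<'E'
from h import *
st()
cv2.imwrite('pics/c22.png',bot.read_camera('wrist')[:,:,::-1])
goal(.44,.45,.25,30)
E
```

```text
time: 31.7
tool_pos: [0.6409, 0.2097, 0.1931]
tcp_rot: [2.186, 2.252, 0.003]
wrist_force: [-0.0, -0.5, -0.5]
width: 0.404
time: 32.83
tool_pos: [0.639, 0.2396, 0.3324]
tcp_rot: [2.185, 2.253, 0.001]
wrist_force: [-0.4, -1.1, -1.3]
width: 0.798
t 32.83 grasp [0.6393 0.2394 0.1774] phi 1.8 w 0.798 F [-0.4 -1.1 -1.3]
shift cm [ 21.65 -19.22  -7.45] turn [-0.001  0.002 -0.493] q6 goal 16 now 17.0 rows>= 5
```

View pics/c22.png

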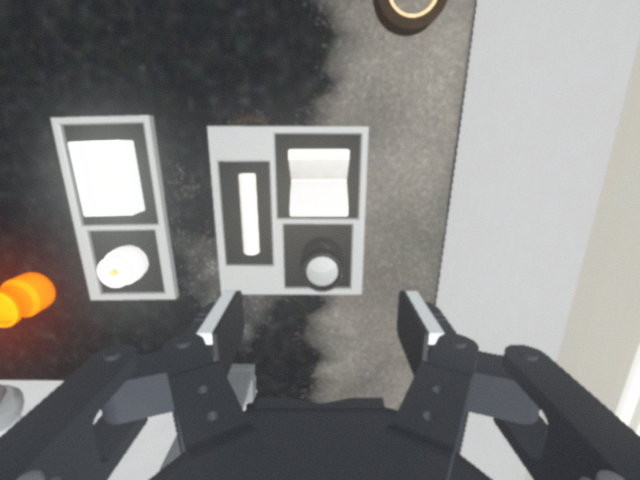

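```bash
python3 -m jog '[[[0.2,5,-4,-2,0,0,0],[0.2,10,-8,-4,0,0,0],[0.2,15,-13,-6,0,0,0],[0.2,20,-18,-7,0,0,0],[0.2,25,-22,-7,0,0,0],[0.2,29,-26,-7,0,0,0],[0.2,29,-26,-7,0,0,0],[0.2,29,-26,-7,0,0,0]]]'
python3 - <<'E'
from h import *
st()
a=bot.read_camera('top')[:,:,::-1].copy();b=bot.read_camera('scene')[:,:,::-1].copy()
cv2.imwrite('pics/d_top.png',a);cv2.imwrite('pics/d_scene.png',b)
cv2.imwrite('pics/d1.png',cv2.resize(a[130:300,230:440],None,fx=3.4,fy=3.4,interpolation=cv2.INTER_CUBIC))
cv2.imwrite('pics/d2.png',cv2.resize(b[190:350,300:490],None,fx=3.6,fy=3.6,interpolation=cv2.INTER_CUBIC))
E
```

```text
time: 33.88
tool_pos: [0.3695, 0.5221, 0.3991]
tcp_rot: [2.183, 2.255, -0.005]
wrist_force: [0.9, 0.5, -1.0]
width: 0.798
t 33.88 grasp [0.3695 0.5215 0.2441] phi 1.9 w 0.798 F [ 0.9  0.5 -1. ]
```

View pics/d1.png

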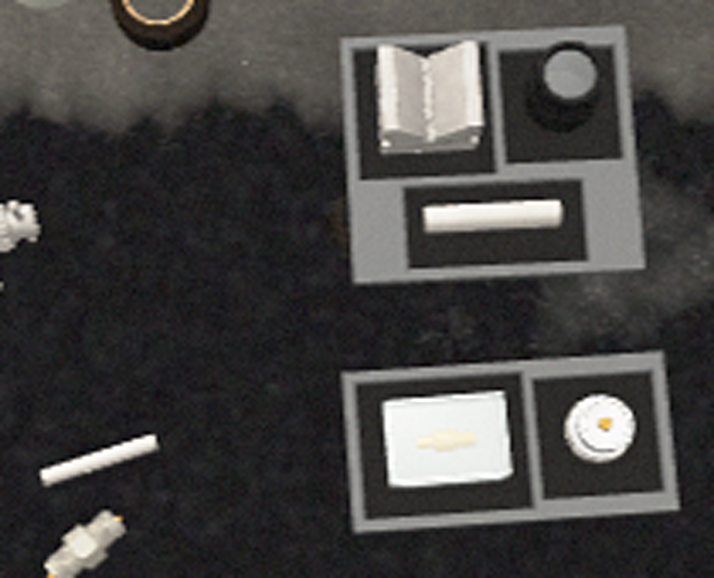

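View pics/d2.png

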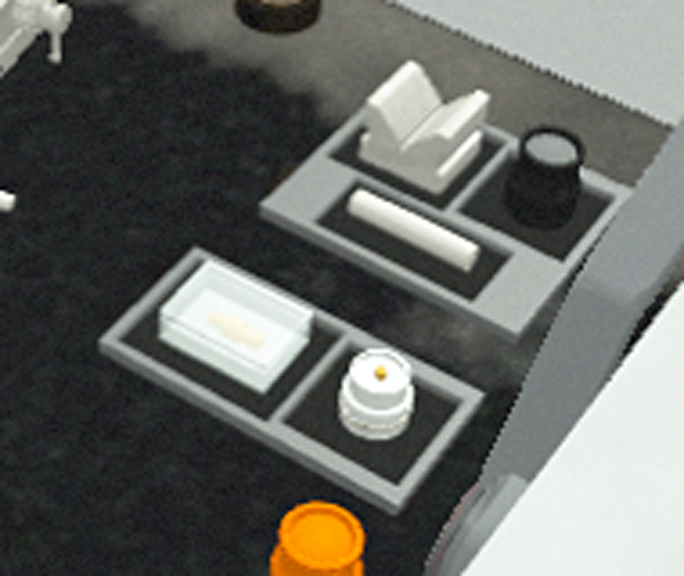

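```bash
python3 - <<'E'
from h import *
T3=(.6137,.2468,1.7);T2=(.4603,.2432,2.75)
def loc(n,px,z,T,off):
    px=np.array(px,float)/3.4+[230,130]; p=onplane('top',px,z)[:,:2].mean(0)-T[:2]
    f=np.radians(T[2]);R=np.array([[np.cos(f),-np.sin(f)],[np.sin(f),np.cos(f)]])
    print(n,((R.T@p-off)*1e3).round(1),'mm off pocket centre')
loc('loupe',[[571,76]],.046,T3,(.0245,-.0385))
loc('V',[[379,45],[477,41],[482,135],[380,142]],.043,T3,(.0245,.0335))
loc('pin',[[425,218],[562,214]],.012,T3,(-.0385,0))
loc('box',[[385,401],[507,391]],.024,T2,(.022,.0335))
loc('load',[[604,424]],.035,T2,(0,-.0455))
P=(np.array([[43,479],[156,442]])/3.4+[230,130]);print('thin',onplane('top',P,.006).mean(0)*1e3)
s=bot.read_state();print(np.abs(s['joint_vel']).max())
E
```

```text
loupe [ 0.7 -0.8] mm off pocket centre
V [-2.2 -1.1] mm off pocket centre
pin [1.8 0.7] mm off pocket centre
box [ 0.1 -2.3] mm off pocket centre
load [0.9 0.8] mm off pocket centre
thin [454.30526208 451.89469507   6.        ]
0.019598402104850414
```

All five parts measure within 2.5 mm of their pocket centres and stand upright. The thin pin has not moved beyond measuring error (about 2 mm), so I'm handing in.

```bash
python3 -c "
from workcell import bot
print(bot.finish_job())"
```

```text
the job is handed in; nothing more can be done
None
```

I put all five parts in their pockets and handed the job in at about 34 s of the 109 s allowed. No verdict came back.

- **tray3:** The thick pin, V block and black loupe are in the three pockets cut for them.
- **tray2:** The clear box and round load are in their two pockets.
- **Last check, position:** In the final top view all five centres are within about 2.5 mm of their pocket centres. The allowance is 13 mm or more.
- **Last check, pose:** The final top and scene views show the parts upright and inside the pocket walls. I judged upright and fully down by eye, with no separate height measurement.
- **Thin pin:** It measures about 2 mm from its start position, which is within camera error. The arm is parked clear of everything.

**What went less than perfectly:**
- I gripped the thick pin three times to find the right height.
- One sideways step over the clear box went the wrong way. It was well above everything, and I corrected it before going down.
- The V block and loupe were let go about 2 to 3 mm above the pocket floor, and the other three slightly above it.
- The two cameras disagreed by up to 5 mm on where the load stood at the start. This did not affect the grasp.

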